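# Feel along the bar for bumps before cutting

## Robot

A 6-joint arm with a two-finger parallel gripper is mounted at the origin on a cart in front of the work surface, level with it; the furniture and walls round the work are solid. World frame = base frame: x ahead of the robot, y to its left, z up, the work surface at z = 0. Lengths are in m, angles in rad, forces in N, time in s.
With the tool pointing down it reaches from about 0.25 to 0.775 m from the base axis. Payload 4 kg.
Tool frame: the origin (TCP) lies on the centre line of the jaws, within the pads' length; the fingertips stand ahead of it and the grasp point (between the pads) is the TCP (manip.tips_ahead is the z of the fingertips in the tool frame, in m); z points along the fingers, y is the line along which they close (so a half turn about z gives the same grasp; the last joint's range is limited). The gripper opens to 85 mm and grips with 20 to 120 N. Pads are 22 mm wide; open, the fingers measure 114 mm over their backs; the gripper's body (76 mm by 85 mm) begins 54 mm behind the grasp point. The pads swing forward as they close: fully open they stand 13 mm farther back than shut.
Start: joints at [1.044, 0.087, 1.371, -0, 1.684, -0.103], TCP at [0.226, 0.501, 0.25] pointing down, gripper open.
Joint ranges: [-3.1, 3.1], [-0.76, 2.03], [0.27, 2.55], [-1.08, 4.22], [0.17, 2.65], [-2.57, 2.57]. Speed limits (rad/s): [2.79, 2.79, 3.14, 3.14, 3.14, 3.14].

## Interface

Orientations are given as a unit quaternion [x, y, z, w].
In Python, from rig import manip gives the robot as it stands.
- The arm moves only by the tool step_arm, never from a script. Its argument "motion" is a list of rows, each a list of 6 numbers: the shift along the world's x, y, z in cm, then the turn, a rotation vector about the world's x, y, z in degrees. In form: [[x, y, z, wx, wy, wz], ...]. A call has 1 to 20 rows; each row is the pose to reach, as a shift and turn from the pose commanded when the call began; what a row does not reach only later rows make up. A row lasts 1/8 s, in which the tool goes at most 62.5 mm and 10.7 degrees, less where a joint would pass 70% of its speed; a pose out of reach is approached as far as the arm can. A call with a gripper value outside its range is refused whole. "grip" is the opening, from 0 (shut) to 1 (fully open), set as the call begins (left out, the last holds). The fingers move at their own pace and stop on an object; "force" is the grip in N (left out, the last holds). Time passes only in rows, so rows that repeat a pose let the fingers close. It gives the time, the measured TCP pose, the force, the opening and the grip force at its end, in the units of the state.
- manip.observe(): the state, without advancing time (a new reading comes with each control period).
- manip.capture(name): name is "scene" or "top"; returns a dict with "img" (400x640x3 uint8, blue, green, red), "depth" (400x640 float32, m along the optical axis (not along the pixel's ray), 0 where there is no reading), "fx", "fy", "cx", "cy" (pixels), "dist" ([k1, k2, p1, p2, k3] as OpenCV has them; the pictures are not rectified), "world_to_cam" (4x4, takes a point from world to camera coordinates). Camera axes: x right, y up, looking along -z (the intrinsics and any distortion apply to the point x, -y, -z); pixel columns grow to the right and rows downward; lengths in m; the calibration is good to about 2 mm. A picture is of the moment at which its call begins.
- manip.job_done(): hands the job in; it is judged then, once.
The state is a dict: "time": time; "q": joint angles; "dq": joint speeds; "tau": joint torques, N m; "eef_pos": TCP position; "orientation": TCP orientation; "wrist_force": force on the tool from outside, world axes, zero at the start; "torque": the same for the moment, N m; "grip_width": finger opening in m; "finger_force": force on a finger pad.
Only numpy, scipy, OpenCV 4.12 (cv2) and the standard library are available. Lean on these libraries where they do the work, as an engineer would, in place of code of your own. Each camera call takes 0.05 s, during which the arm holds its last target. There are 200 camera calls.

## Task

Before it is cut, the white bar lying in the wooden cradle is felt for bumps: touch the fingertips, held together, down on its top close to the end by the steel flour shaker, run them gently along the middle of the top without lifting off until they are close to the end by the kitchen timer, then lift clear. The bar must not be pressed hard, lifted or pushed out of its place, and the shaker and the timer stay where they are.

Things in the scene. Friction and masses are not known exactly. Their poses are not given: they have to be found in the camera images.
- bar: white bar of set bean-milk block with dark spots, 47 x 152 x 34 mm, loose, 0.24 kg, lying in the wooden cradle (another bar farther back has no part in the job). Origin: centre of its underside; y runs along its length (ends at y = -76 and +76 mm), x across it, z up. Its flat top is 34 mm above the origin, 46 mm above the counter. Stiff: it does not yield. The end stops keep it from being dragged along.
- cradle: plain light-wood cutting cradle fixed to the counter, 94 x 190 mm: a 12 mm board with a stop block at each end (60 mm wide, 13 mm thick, top 27 mm above the counter, about 3 mm from the bar's end) and low toothed rails along both sides (top 23 mm above the counter). Origin: centre of its underside on the counter; y along its length, z up. All of it stands below the bar's top.
- shaker: steel flour shaker, round, 61 mm across and 84 mm high, loose, standing upright on the counter beyond one end of the cradle, about 160 mm from the bar's middle. Origin: centre of its underside; z up. It marks the end of the bar where the stroke begins.
- timer: white wind-up kitchen timer, round, 63 mm across and 44 mm high, loose, standing on the counter beyond the other end of the cradle, about 160 mm from the bar's middle. Origin: centre of its underside; z up. It marks the end of the bar where the stroke finishes.

How it is judged:
On the way, in this order (a step that is already met when the one before it is completed fails the run):
1. fingertips touch the top of the bar at the shaker end (within 30 mm of the end, near the middle line) (x of the grasp point in the frame of bar between -0.022 and 0.022 m and contact force between the fingers and bar above 0.2 N and ((y of shaker in the frame of bar above 0 m and y of the grasp point in the frame of bar above 0.046 m) or (y of shaker in the frame of bar below 0 m and y of the grasp point in the frame of bar below -0.046 m))), for 0.1 s.
2. still touching, 30 mm before the middle of the bar (x of the grasp point in the frame of bar between -0.022 and 0.022 m and contact force between the fingers and bar above 0.2 N and ((y of shaker in the frame of bar above 0 m and y of the grasp point in the frame of bar between 0.021 and 0.039 m) or (y of shaker in the frame of bar below 0 m and y of the grasp point in the frame of bar between -0.039 and -0.021 m))), for 0.1 s.
3. still touching, 10 mm before the middle of the bar (x of the grasp point in the frame of bar between -0.022 and 0.022 m and contact force between the fingers and bar above 0.2 N and ((y of shaker in the frame of bar above 0 m and y of the grasp point in the frame of bar between 0.001 and 0.019 m) or (y of shaker in the frame of bar below 0 m and y of the grasp point in the frame of bar between -0.019 and -0.001 m))), for 0.1 s.
4. still touching, 10 mm past the middle of the bar (x of the grasp point in the frame of bar between -0.022 and 0.022 m and contact force between the fingers and bar above 0.2 N and ((y of shaker in the frame of bar above 0 m and y of the grasp point in the frame of bar between -0.019 and -0.001 m) or (y of shaker in the frame of bar below 0 m and y of the grasp point in the frame of bar between 0.001 and 0.019 m))), for 0.1 s.
5. still touching, 30 mm past the middle of the bar (x of the grasp point in the frame of bar between -0.022 and 0.022 m and contact force between the fingers and bar above 0.2 N and ((y of shaker in the frame of bar above 0 m and y of the grasp point in the frame of bar between -0.039 and -0.021 m) or (y of shaker in the frame of bar below 0 m and y of the grasp point in the frame of bar between 0.021 and 0.039 m))), for 0.1 s.
6. still touching, within 30 mm of the timer end (x of the grasp point in the frame of bar between -0.022 and 0.022 m and contact force between the fingers and bar above 0.2 N and ((y of shaker in the frame of bar above 0 m and y of the grasp point in the frame of bar below -0.046 m) or (y of shaker in the frame of bar below 0 m and y of the grasp point in the frame of bar above 0.046 m))), for 0.1 s.
At the end, for the whole second after the job is handed in: the bar lies at rest in the cradle within 8 mm of its centre along and across, down on the board (within 4 mm) and level; shaker and timer within 15 mm of where they stood (x of bar in the frame of cradle between -0.008 and 0.008 m and y of bar in the frame of cradle between -0.008 and 0.008 m and z of bar in the frame of cradle between 0.008 and 0.016 m and angle between bar's own z axis and vertical below 0.06 rad and linear speed of bar below 0.01 m/s and distance of each of shaker, timer from where it was at the start of the episode below 0.015 m); the robot touches nothing.
It fails at once if the bar is pressed harder than 25 N (contact force between the fingers and bar above 25 N).
It fails at once if the bar is lifted, tipped or pushed out of its place in the cradle (z of bar in the frame of cradle above 0.02 m or angle between bar's own z axis and vertical above 0.15 rad or distance of bar from where it was at the start of the episode above 0.02 m).
It fails at once if the fingertips are lifted off on the way (they are 17 to 47 mm above the middle 70 mm of the bar's top) (x of the grasp point in the frame of bar between -0.022 and 0.022 m and y of the grasp point in the frame of bar between -0.035 and 0.035 m and z of the grasp point in the frame of bar between 0.07 and 0.1 m).
It fails at once if the shaker or the timer is moved more than 15 mm or lifted (distance of any of shaker, timer from where it was at the start of the episode above 0.015 m).
It also fails if it takes over 40 s, if anything falls off the work surface, if the arm or the gripper's body presses on something with over 40 N, if the wrist force passes 120 N, or if a joint passes its speed limit or range.

## Working session

There is one attempt and no reset: what is moved stays moved. The work goes in short steps, Python scripts to look and compute and a tool call to move; the robot and the scene stay as the last step left them, time stands still between calls to the robot, and variables do not carry over. Pictures are saved under pics/ and viewed, at most 10 in all, crops included, and the job is handed in when it is done.

Besides the shell and the picture viewer there is one more tool, called after "Call:" as a command line: name --pt "numbers of a row" for each row, then --argument value for the rest. step_arm: Moves the arm, as the interface text tells. Its arguments: {"type":"object","properties":{"motion":{"type":"array","items":{"type":"array","items":{"type":"number"}}},"grip":{"type":"number"},"force":{"type":"number"}},"required":["motion"]}

```bash
mkdir -p pics
cat > h.py <<'E'
import numpy as np,cv2
from rig import manip
def cloud(c):
    h,w=c["depth"].shape
    u,v=np.meshgrid(np.arange(w),np.arange(h))
    K=np.array([[c["fx"],0,c["cx"]],[0,c["fy"],c["cy"]],[0,0,1.]])
    p=cv2.undistortPoints(np.stack([u,v],-1).reshape(-1,1,2).astype(float),K,np.array(c["dist"],float)).reshape(h,w,2)
    d=c["depth"]
    P=np.stack([p[...,0]*d,-p[...,1]*d,-d],-1)
    T=np.linalg.inv(c["world_to_cam"])
    W=P@T[:3,:3].T+T[:3,3]
    W[d<=0]=np.nan
    return W
E
python3 - <<'E'
from h import *
for n in ["scene","top"]:
    c=manip.capture(n); cv2.imwrite(f"pics/{n}0.png",c["img"]); np.save(n+".npy",cloud(c))
s=manip.observe();print(s,manip.tips_ahead)
E
```

```text
{'time': 0.1, 'q': array([ 1.04388450e+00,  8.79031660e-02,  1.37210068e+00, -4.21705064e-06,
        1.68362543e+00, -1.03089841e-01]), 'dq': array([ 0.00026888, -0.00122788, -0.0061902 ,  0.00036411, -0.00067814,
       -0.00032335]), 'tau': array([ 2.08914069e-03, -3.53016150e+01, -3.14218140e+01, -1.53721103e-04,
        7.99885456e-03,  4.56077629e-06]), 'eef_pos': array([0.22597734, 0.5009788 , 0.24924533]), 'orientation': array([ 2.10328647e-01,  9.77630208e-01, -9.68856365e-04, -3.13498405e-04]), 'wrist_force': array([0.04166783, 0.92291021, 0.0673127 ]), 'torque': array([-0.02855325, -0.01747479, -0.03417538]), 'finger_force': 0.0, 'grip_width': 0.08534630974420548} 0.019
```

View pics/top0.png

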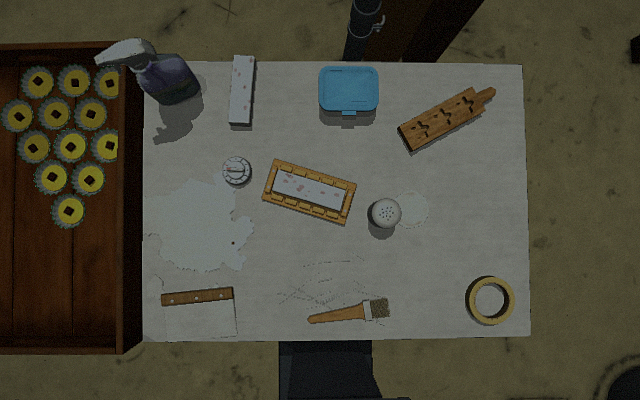

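View pics/scene0.png

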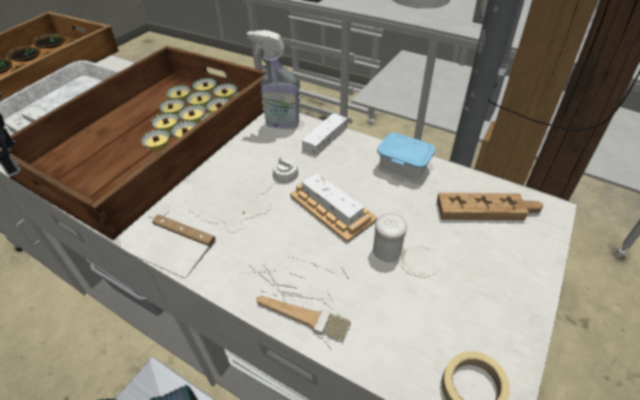

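The top view shows the bar at about (310,190), tilted, with the shaker at (385,213) and the timer at (237,170). The scene view agrees.

Run:
```python
from h import *
for n,(pb,ps,pt,r) in {"top":((310,190),(385,213),(237,170),50),"scene":((333,198),(388,222),(285,168),40)}.items():
    W=np.load(n+".npy"); im=cv2.imread(f"pics/{n}0.png")
    for q in (pb,ps,pt): print(n,q,W[q[1],q[0]].round(4),im[q[1],q[0]])
    z=W[...,2]
    m=((z>.038)&(z<.054)).astype(np.uint8)
    k,l,st,ce=cv2.connectedComponentsWithStats(m)
    i=l[pb[1],pb[0]]; print("area",st[i])
    P=W[l==i][:,:2]; c,s,a=cv2.minAreaRect((P*1000).astype(np.float32)); print("bar",c,s,a, "z",np.median(z[l==i]))
    print("pca",P.mean(0),np.linalg.svd(P-P.mean(0),full_matrices=False)[2][0])
    for q,lo in ((ps,.075),(pt,.03)):
        mm=((z>lo)&(z<.1)).astype(np.uint8); k,l2,_,_=cv2.connectedComponentsWithStats(mm)
        j=l2[q[1],q[0]]
        if j: print("obj",cv2.minAreaRect((W[l2==j][:,:2]*1000).astype(np.float32)))
```

```text
top (310, 190) [0.6076 0.0621 0.0461] [124 125 118]
top (385, 213) [ 0.5579 -0.0886  0.0836] [132 131 119]
top (237, 170) [0.65   0.2146 0.0463] [93 99 96]
area [ 272  170   74   41 1570]
bar (608.119140625, 65.59857177734375) (150.96035766601562, 46.885658264160156) 72.69820404052734 z 0.0463084539834559
pca [0.60765621 0.06555416] [0.2974038  0.95475179]
obj ((558.129638671875, -91.77579498291016), (59.83172607421875, 60.50443649291992), 25.912389755249023)
obj ((652.4599609375, 221.40701293945312), (37.16967010498047, 35.177757263183594), 63.887062072753906)
scene (333, 198) [0.5966 0.0531 0.0488] [235 235 233]
scene (388, 222) [ 0.5597 -0.0874  0.0842] [212 219 220]
scene (285, 168) [0.6429 0.2092 0.0335] [210 219 218]
area [ 303  173   61   46 1144]
bar (610.8453369140625, 62.82963562011719) (150.76219177246094, 48.04328155517578) 72.48819732666016 z 0.04669278041986358
pca [0.60649314 0.0591368 ] [-0.29489213 -0.95553055]
obj ((560.4205322265625, -93.86055755615234), (60.19569396972656, 60.0788459777832), 52.82866287231445)
obj ((653.03857421875, 219.3139190673828), (35.2635612487793, 34.66032791137695), 71.01882934570312)
```

Call:
step_arm --pt "3 -4 -1 0 0 2" --pt "6.5 -9 -2 0 0 4" --pt "10 -13.5 -3 0 0 6" --pt "13.5 -18 -4 0 0 7" --pt "17 -23 -5 0 0 7" --pt "20.5 -27.5 -6 0 0 7" --pt "24 -32.5 -7 0 0 7" --pt "27.5 -37 -8 0 0 7" --pt "31 -42 -9 0 0 7" --pt "34.5 -46.5 -10 0 0 7" --pt "36.5 -49.3 -10 0 0 7" --pt "36.5 -49.3 -10 0 0 7" --pt "36.5 -49.3 -10 0 0 7" --pt "36.5 -49.3 -10 0 0 7" --pt "36.5 -49.3 -10 0 0 7" --pt "36.5 -49.3 -10 0 0 7" --grip 0 --force 40

```text
time: 2.1
eef_pos: [0.591, 0.009, 0.1506]
orientation: [0.15, 0.989, 0.0, 0.0]
wrist_force: [-1.2, 0.4, -0.6]
grip_width: -0.0
finger_force: 0.0
```

Call:
step_arm --pt "0 -0.1 -2 0 0 0" --pt "0 -0.1 -4 0 0 0" --pt "0 -0.1 -6 0 0 0" --pt "0 -0.1 -7 0 0 0" --pt "0 -0.1 -7.5 0 0 0" --pt "0 -0.1 -7.8 0 0 0" --pt "0 -0.1 -7.8 0 0 0" --pt "0 -0.1 -7.8 0 0 0"

```text
time: 3.1
eef_pos: [0.5916, 0.0073, 0.073]
orientation: [0.15, 0.989, 0.0, 0.001]
wrist_force: [0.4, -0.0, 0.0]
grip_width: -0.0001
finger_force: 0.0
```

Run:
```python
from h import *
c=manip.capture("scene"); cv2.imwrite("pics/near1.png",cv2.resize(c["img"][120:280,240:480],None,fx=3,fy=3))
print(manip.observe()["eef_pos"],manip.observe()["wrist_force"])
```

```text
[0.59154094 0.00731533 0.07298755] [-0.19881672 -0.45598752 -0.74808453]
```

View pics/near1.png

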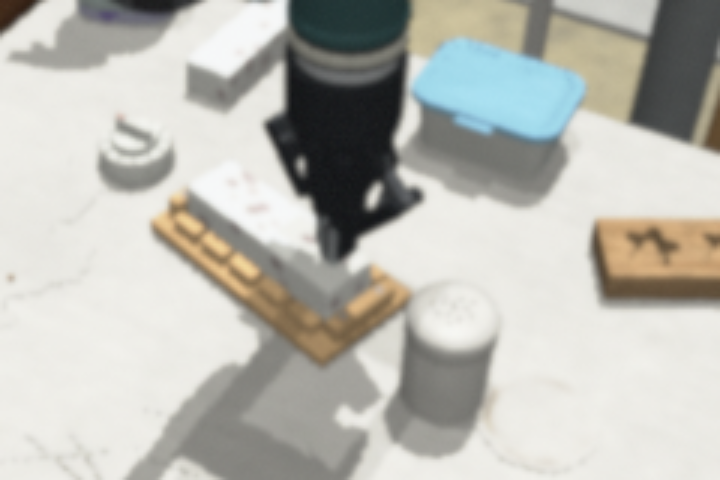

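The closed tips, at crop pixel (335,258), are just above the bar's shaker end and near its middle line. I'll lower them slowly until they touch.

Call:
step_arm --pt "0 0 -0.2 0 0 0" --pt "0 0 -0.4 0 0 0" --pt "0 0 -0.55 0 0 0" --pt "0 0 -0.65 0 0 0" --pt "0 0 -0.75 0 0 0" --pt "0 0 -0.75 0 0 0"

```text
time: 3.9
eef_pos: [0.5911, 0.0074, 0.0655]
orientation: [0.15, 0.989, 0.0, -0.0]
wrist_force: [-3.4, 1.3, 4.1]
grip_width: -0.0002
finger_force: 2.3
```

Call:
step_arm --pt "0 0 -0.05 0 0 0" --pt "0 0 -0.05 0 0 0"

```text
time: 4.15
eef_pos: [0.5911, 0.0074, 0.0655]
orientation: [0.15, 0.989, 0.0, 0.0]
wrist_force: [-3.4, 1.3, 6.4]
grip_width: 0.0001
finger_force: 3.4
```

Call:
step_arm --pt "0.1 0.3 -0.03 0 0 0" --pt "0.2 0.65 -0.03 0 0 0" --pt "0.3 1.0 -0.03 0 0 0" --pt "0.4 1.3 -0.03 0 0 0" --pt "0.5 1.6 -0.03 0 0 0"

```text
time: 4.78
eef_pos: [0.5972, 0.0218, 0.0655]
orientation: [0.15, 0.989, -0.001, 0.002]
wrist_force: [-2.0, -3.6, 6.1]
grip_width: -0.0001
finger_force: 2.9
```

Call:
step_arm --pt "0.1 0.35 0 0 0 0" --pt "0.2 0.7 0 0 0 0" --pt "0.3 1.05 0 0 0 0" --pt "0.4 1.4 0 0 0 0" --pt "0.5 1.75 0 0 0 0" --pt "0.6 2.1 0 0 0 0" --pt "0.7 2.45 0 0 0 0" --pt "0.8 2.8 0 0 0 0"

```text
time: 5.78
eef_pos: [0.6053, 0.0498, 0.0655]
orientation: [0.15, 0.989, -0.001, 0.002]
wrist_force: [-1.7, -3.0, 6.1]
grip_width: 0.0002
finger_force: 2.9
```

Call:
step_arm --pt "0.1 0.35 0 0 0 0" --pt "0.2 0.7 0 0 0 0" --pt "0.3 1.05 0 0 0 0" --pt "0.4 1.4 0 0 0 0" --pt "0.5 1.75 0 0 0 0" --pt "0.6 2.1 0 0 0 0" --pt "0.7 2.45 0 0 0 0" --pt "0.8 2.8 0 0 0 0" --pt "0.9 3.15 0 0 0 0" --pt "1.0 3.5 0 0 0 0"

```text
time: 7.02
eef_pos: [0.6153, 0.0849, 0.0656]
orientation: [0.15, 0.989, -0.001, 0.002]
wrist_force: [-1.4, -3.0, 5.5]
grip_width: -0.0001
finger_force: 2.9
```

Call:
step_arm --pt "0.1 0.35 -0.01 0 0 0" --pt "0.2 0.7 -0.02 0 0 0" --pt "0.3 1.05 -0.02 0 0 0" --pt "0.4 1.4 -0.02 0 0 0" --pt "0.5 1.75 -0.02 0 0 0" --pt "0.6 2.1 -0.02 0 0 0" --pt "0.7 2.45 -0.02 0 0 0" --pt "0.85 2.8 -0.02 0 0 0" --pt "1.0 3.15 -0.02 0 0 0" --pt "1.1 3.5 -0.02 0 0 0" --pt "1.2 3.85 -0.02 0 0 0" --pt "1.2 3.85 -0.02 0 0 0" --pt "1.2 3.85 -0.02 0 0 0"

```text
time: 8.65
eef_pos: [0.6275, 0.1237, 0.0656]
orientation: [0.15, 0.989, -0.001, 0.002]
wrist_force: [-0.2, -2.7, 6.0]
grip_width: 0.0001
finger_force: 3.0
```

Still in contact, about 61 mm past the middle, so I'll lift clear.

Call:
step_arm --pt "0 0 0.3 0 0 0" --pt "0 0 1 0 0 0" --pt "0 0 3 0 0 0" --pt "0 0 6 0 0 0" --pt "0 0 10 0 0 0" --pt "0 0 14 0 0 0" --pt "-4 4 16 0 0 0" --pt "-8 8 16 0 0 0" --pt "-12 12 16 0 0 0" --pt "-16 16 16 0 0 0" --pt "-20 20 16 0 0 0" --pt "-20 20 16 0 0 0" --pt "-20 20 16 0 0 0" --pt "-20 20 16 0 0 0"

```text
time: 10.4
eef_pos: [0.4272, 0.324, 0.2243]
orientation: [0.151, 0.989, 0.0, 0.0]
wrist_force: [0.4, -0.4, -0.0]
grip_width: -0.0
finger_force: 0.0
```

Run:
```python
from h import *
c=manip.capture("top"); W=cloud(c); z=W[...,2]
for lo,hi,q in ((.038,.054,(310,190)),(.075,.1,(385,213)),(.03,.1,(237,170))):
    k,l,_,_=cv2.connectedComponentsWithStats(((z>lo)&(z<hi)).astype(np.uint8)); j=l[q[1],q[0]]
    print(j,cv2.minAreaRect((W[l==j][:,:2]*1000).astype(np.float32)))
s=manip.observe();print(s["eef_pos"],s["wrist_force"],s["dq"].round(3))
```

```text
254 ((608.0659790039062, 65.48828887939453), (150.93841552734375, 46.6966438293457), 72.74819946289062)
9 ((558.115966796875, -90.93338012695312), (59.732479095458984, 60.90449523925781), 89.15298461914062)
42 ((653.0677490234375, 221.32989501953125), (37.01108169555664, 37.05982971191406), 69.7341537475586)
[0.42719343 0.32394302 0.22402338] [ 0.72905718  0.39499713 -0.01841379] [-0.001  0.003  0.004  0.004 -0.002  0.004]
```

Nothing has moved, and the arm is clear and still.

```bash
python3 -c "
from rig import manip
print(manip.job_done())"
```

```text
the job is handed in; nothing more can be done
None
```

I ran the closed fingertips along the bar's top from the shaker end to the timer end without lifting, pressing with about 6 N. The bar, shaker and timer all measured where they started, and I handed the job in; no verdict came back.

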